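Match case in the mantel cradle, heavy end down

ROBOT

A 7-joint arm with a two-finger parallel gripper is mounted at the origin on the work surface. World frame = base frame: x ahead of the robot, y to its left, z up, the work surface at z = 0. Lengths are in m, angles in rad, forces in N, time in s.
With the tool pointing down it reaches from about 0.425 to 0.875 m from the base axis. Payload 4.7 kg.
Tool frame: the origin (TCP) lies on the centre line of the jaws, within the pads' length; the fingertips stand 22 mm ahead of it and the grasp point (between the pads) lies 3 mm ahead of it (ctrl.tcp_to_tips is the z of the fingertips in the tool frame, in m); z points along the fingers, y is the direction in which the jaws open and shut (so a half turn about z gives the same grasp; the last joint's range is limited). The gripper opens to 87 mm and grips with 3 to 60 N. Pads are 19 mm wide; open, the fingers measure 117 mm over their backs; the gripper's body (75 mm by 190 mm) begins 51 mm behind the grasp point.
Start: joints at [1.162, 0.321, -0.07, 1.45, 0.023, 1.371, -0.057], TCP at [0.267, -0.593, 0.245] pointing down, gripper open.
Joint ranges: [-2.86, 2.86], [-0.3, 2.09], [-1.38, 1.24], [0.06, 2.45], [-1.56, 4.7], [0.09, 2.05], [-2.69, 2.69]. Speed limits (rad/s): [2.57, 2.57, 3.14, 3.14, 3.14, 3.14, 3.14].

INTERFACE

Orientations are given as a rotation vector (axis times angle).
In Python, from bench import ctrl, cams gives the robot as it stands.
- The arm moves only by the tool move_arm, never from a script. Its argument "deltas" is a list of rows, each an object with "linear": the shift along the tool's x, y, z as a fraction of full scale, a list of three; "turn": the turn, a rotation vector about the tool's x, y, z as a fraction of full scale, a list of three; "claw": the closure, from 0 (fully open) to 1 (shut). In form: [{"linear": [tx, ty, tz], "turn": [wx, wy, wz], "claw": claw}, ...]. A call has 1 to 20 rows; each row shifts and turns the commanded pose from where the row before left it, along the tool's axes as they then stand; what a row does not reach is not made up. Full scale, the value 1, is 0.03 m for a shift and 4 degrees for a turn. A row lasts 1/12 s, in which the tool goes at most 41.7 mm and 7.16 degrees, less where a joint would pass 70% of its speed; a pose out of reach is approached as far as the arm can. A call with a number of a shift or a turn outside -1 to 1 is refused whole. A call with a gripper value outside its range is refused whole. The fingers move at their own pace and stop on an object; "grip_force" is the grip in N (left out, the last holds). Time passes only in rows, so rows that do not move let the fingers close. It gives the time, the measured TCP pose, the force and the opening at its end, in the units of the state.
- ctrl.get_state(): the state, without advancing time (a new reading comes with each control period).
- cams.get_image(name): name is "scene" or "top" or "wrist"; returns a dict with "image" (384x512x3 uint8, red, green, blue), "K" (3x3 intrinsics, pixels), "world_from_camera" (4x4, takes a point from camera to world coordinates); the wrist camera has in their place "tool_from_camera" (4x4, takes a point from camera to tool coordinates, whose origin is the TCP and whose axes are the flange's). Camera axes: x right, y down, z forward; pixel columns grow to the right and rows downward; lengths in m; the calibration is good to about 2 mm. A picture is of the moment at which its call begins: read the wrist's pose just before it. There is no depth.
- ctrl.close_job(): hands the job in, once; it reports no verdict.
The state is a dict: "time": time; "joint_positions": joint angles; "qd": joint speeds; "joint_torque": joint torques, N m; "position": TCP position; "tool_rot": TCP orientation; "ft_force": force on the tool from outside, world axes, zero at the start; "torque": the same for the moment, N m; "grip_width": opening from 0.0 (shut) to 1.0 (fully open).
Only numpy, scipy, OpenCV 4.12 (cv2) and the standard library are available. Lean on these libraries where they do the work, as an engineer would, in place of code of your own. Each camera call takes 0.05 s, during which the arm holds its last target. There are 200 camera calls.

TASK

Pick up the birch match case by the steel tab at its mid-length, letting it hang so that the end that sags shows you where the weight is. Then lay it along the middle of the white sloping cradle with the heavy end at the low end, lowering it until it rests in the trough before you let go. Leave the grey case alone.

Things in the scene. Friction and masses are not known exactly. Their poses are not given: they have to be found in the camera images.
- birch_case: birch bar, 150 (x) x 32 (y) x 28 mm tall, 0.22-0.36 kg, a steel cap on each end; ends look alike, one hides a plug. Origin: centre of underside; z up. A steel lifting tab stands on top at mid-length: 26 mm along x, 10 mm thick along y, 44 to 84 mm above the underside; pinch its thickness 60 to 70 mm up. It is hinged on a pin along y, 38 mm up: lifted, the case tips 20 degrees, heavy end down.
- birch_case_tab (a joint): lean of the tab against the birch case, rad, -0.35 to 0.35, about 0 (square to the case) at the start; light friction holds it. With the tab held upright and the case hanging from it: negative = the case's +x end hangs low, positive = its -x end hangs low.
- cradle: fixed white ceramic trough on the slate, sloping 20 degrees, inside 190 mm long and 56 mm wide, side walls 14 mm high, low end closed by an 18 mm wall, high end open with a blue rim; yaw varies. Origin: middle of the trough floor, 60 mm above the slate; x runs along the floor down to the low end, y across, z square to the floor.
- grey_case: a second case of the same shape in plain grey with dark steel caps; to be left where it is. Origin: centre of the underside.
There are look-alikes about, which are no part of the job. Leave any orange look-alike of the birch_case alone.

How it is judged:
By the outcome, as a careful person would: the job done as asked, in the order asked, and still so for the second after the job is handed in, with the robot touching nothing.
It also fails if it takes over 48 s, if anything falls off the work surface, if the arm or the gripper's body presses on something with over 40 N, if the wrist force passes 120 N, or if a joint passes its speed limit or range.

## Working session

There is one attempt and no reset: what is moved stays moved. The work goes in short steps, Python scripts to look and compute and a tool call to move; the robot and the scene stay as the last step left them, time stands still between calls to the robot, and variables do not carry over. Pictures are saved under pics/ and viewed, about 8 in all and at most 12, crops included, and the job is handed in when it is done.

Besides the shell and the picture viewer there is one more tool, called after "Emit:" in YAML: its name, and indented under it one key for each argument. move_arm: Moves the arm, as the interface text tells. Shift numbers are shares of 0.03 m and turn numbers shares of 4 degrees, none past 1 either way. Its arguments: {"type":"object","properties":{"deltas":{"type":"array"},"grip_force":{"type":"number"}},"required":["deltas"]}

```bash
mkdir -p pics; ls; python3 - <<'E'
from bench import ctrl,cams
import cv2,numpy as np
s=ctrl.get_state();print({k:np.round(v,3) for k,v in s.items()})
for n in ["scene","top"]:
    d=cams.get_image(n);cv2.imwrite(f"pics/{n}0.png",d["image"][:,:,::-1]);np.savez(f"{n}0.npz",**d)
    print(n,d["K"],np.round(d["world_from_camera"],3))
d=cams.get_image("wrist");print(d["K"],d["tool_from_camera"])
E
```

```text
pics
{'time': np.float64(0.0), 'joint_positions': array([ 1.162,  0.322, -0.07 ,  1.452,  0.023,  1.371, -0.057]), 'qd': array([ 0.001, -0.001, -0.001, -0.001, -0.001, -0.   ,  0.   ]), 'joint_torque': array([ 0.0000e+00, -4.9129e+01, -4.0400e-01, -3.1253e+01, -6.4000e-02,
        4.4000e-02,  0.0000e+00]), 'position': array([ 0.266, -0.592,  0.243]), 'tool_rot': array([-3.07e+00, -6.59e-01,  1.00e-03]), 'ft_force': array([-0.369,  0.206, -0.59 ]), 'torque': array([0.015, 0.032, 0.015]), 'grip_width': np.float64(0.999)}
scene [[458.35365316   0.         252.31738201]
 [  0.         458.35365316 188.25298838]
 [  0.           0.           1.        ]] [[-0.891  0.231 -0.392  1.047]
 [ 0.454  0.495 -0.741  0.855]
 [ 0.023 -0.838 -0.546  0.675]
 [ 0.     0.     0.     1.   ]]
top [[445.43830307   0.         253.21289036]
 [  0.         445.43830307 190.86220556]
 [  0.           0.           1.        ]] [[-0.021 -0.998  0.057  0.563]
 [-1.     0.021  0.003  0.004]
 [-0.004 -0.057 -0.998  1.014]
 [ 0.     0.     0.     1.   ]]
[[337.05484472   0.         258.2093265 ]
 [  0.         337.05484472 188.53175387]
 [  0.           0.           1.        ]] [[-2.73838656e-04 -9.53675576e-01 -3.00836867e-01  8.29682433e-02]
 [ 9.99999937e-01 -3.29708795e-04  1.34945516e-04  2.03128557e-04]
 [-2.27882803e-04 -3.00836811e-01  9.53675606e-01 -1.40507263e-01]
 [ 0.00000000e+00  0.00000000e+00  0.00000000e+00  1.00000000e+00]]
```

View pics/top0.png

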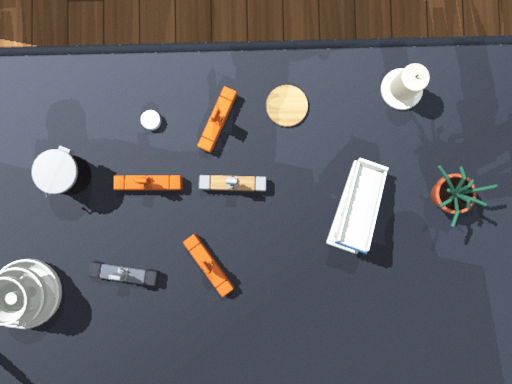

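View pics/scene0.png

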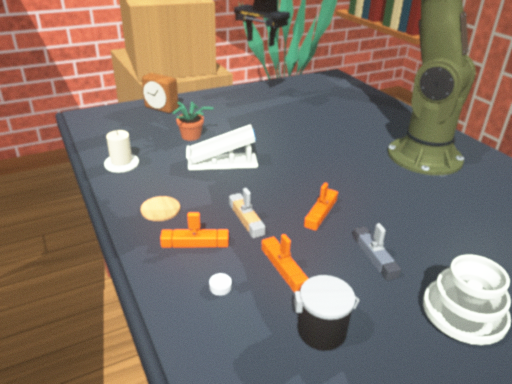

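Candidates in the top view: birch case (232,184) with steel caps and tab. Orange look-alikes are at (217,120), (148,183) and (208,266), the grey case at (123,274), and a wooden disc at (287,105). I choose (232,184). The cradle is at (360,205), with its blue high rim at about (350,247), towards the robot.

```bash
python3 - <<'E'
import cv2,numpy as np
t=cv2.imread("pics/top0.png");s=cv2.imread("pics/scene0.png")
a=cv2.resize(t[150:220,190:275],(400,329),interpolation=3)
b=cv2.resize(t[150:265,320:400],(400,575),interpolation=3)
c=cv2.resize(s[180:245,220:275],(200,236),interpolation=3)
d=cv2.resize(s[115:180,175:270],(200,137),interpolation=3)
o=np.zeros((580,800,3),np.uint8);o[:329,:400]=a;o[:575,400:]=b;o[335:571,:200]=c;o[335:472,200:400]=d
cv2.imwrite("pics/crop1.png",o)
E
```

```text
(no output)
```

View pics/crop1.png

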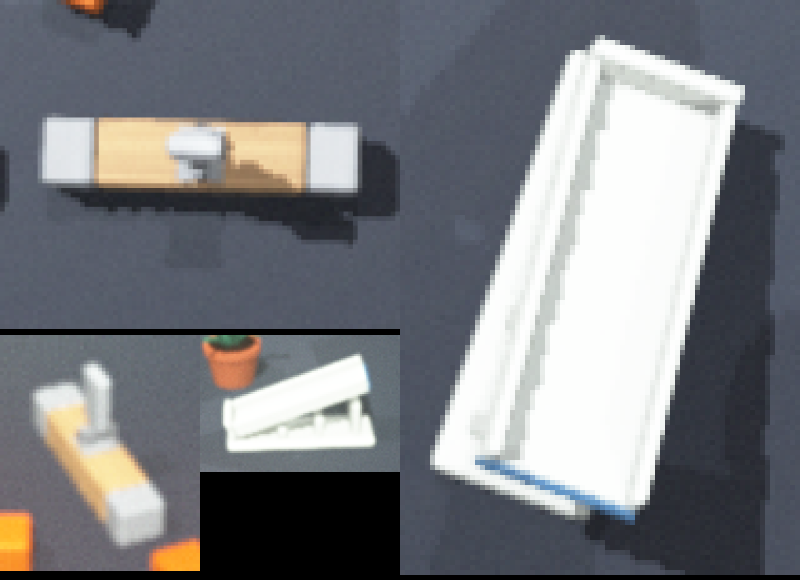

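The crop confirms it: birch body, bright steel caps and a tab, centred at top px (232.5,183) and running along the image horizontal. The cradle's low closed wall is at the top, px (360–388,158–168), and the blue high rim is at the bottom, px (335–367,242–254).

```bash
cat > h.py <<'E'
import numpy as np
from scipy.spatial.transform import Rotation as R
def ray(K,T,p,z):
    d=T[:3,:3]@np.linalg.solve(K,[p[0],p[1],1.]);o=T[:3,3]
    return o+d*(z-o[2])/d[2]
def proj(K,T,P):
    c=np.linalg.inv(T)@np.append(P,1);q=K@c[:3];return q[:2]/q[2]
def tri(obs): # (K,T,p)
    A=np.zeros((3,3));b=np.zeros(3);os=[]
    for K,T,p in obs:
        d=T[:3,:3]@np.linalg.solve(K,[p[0],p[1],1.]);d/=np.linalg.norm(d);M=np.eye(3)-np.outer(d,d);A+=M;b+=M@T[:3,3]
    return np.linalg.solve(A,b)
def toolT(s):
    T=np.eye(4);T[:3,:3]=R.from_rotvec(s["tool_rot"]).as_matrix();T[:3,3]=s["position"];return T
E
python3 - <<'E'
from h import *
d=np.load("top0.npz");K,T=d["K"],d["world_from_camera"]
c=lambda x,y:(190+x/4.706-.5+.1,150+y/4.7-.4)
for p in [(42,118),(358,122),(358,191),(42,191)]: print("box",ray(K,T,c(*p),.028))
q=lambda x,y:(320+x/5-.4,150+y/5-.4)
for p,z in [((198,40),.0445),((342,90),.0445),((77,462),.0925),((235,518),.0925)]: print("cr",q(*p),ray(K,T,q(*p),z))
d=np.load("scene0.npz")
t=toolT(dict(tool_rot=[-3.07,-.659,.001],position=[0,0,0]));print(t[:3,:3].round(3))
E
```

```text
box [0.65762672 0.12733039 0.028     ]
box [ 0.65250583 -0.02190567  0.028     ]
box [ 0.61983424 -0.02116073  0.028     ]
box [0.62303001 0.12782374 0.028     ]
cr (359.20000000000005, 157.6) [ 0.68601894 -0.22696936  0.0445    ]
cr (388.0, 167.6) [ 0.6626862  -0.28905815  0.0445    ]
cr (335.0, 242.0) [ 0.50636981 -0.15974547  0.0925    ]
cr (366.6, 253.2) [ 0.48211752 -0.22389084  0.0925    ]
[[ 0.912  0.41  -0.001]
 [ 0.41  -0.912  0.001]
 [-0.    -0.002 -1.   ]]
```

Emit:
move_arm:
  deltas:
    - {"linear":[0.97,-0.46,0],"turn":[0,0,0],"claw":0}
    - {"linear":[0.97,-0.46,0],"turn":[0,0,0],"claw":0}
    - {"linear":[0.97,-0.46,0],"turn":[0,0,0],"claw":0}
    - {"linear":[0.97,-0.46,0],"turn":[0,0,0],"claw":0}
    - {"linear":[0.97,-0.46,0],"turn":[0,0,0],"claw":0}
    - {"linear":[0.97,-0.46,0],"turn":[0,0,0],"claw":0}
    - {"linear":[0.97,-0.46,0],"turn":[0,0,0],"claw":0}
    - {"linear":[0.97,-0.46,0],"turn":[0,0,0],"claw":0}
    - {"linear":[0.97,-0.46,0],"turn":[0,0,0],"claw":0}
    - {"linear":[0.97,-0.46,0],"turn":[0,0,0],"claw":0}
    - {"linear":[0.97,-0.46,0],"turn":[0,0,0],"claw":0}
    - {"linear":[0.97,-0.46,0],"turn":[0,0,0],"claw":0}
    - {"linear":[0.97,-0.46,0],"turn":[0,0,0],"claw":0}
    - {"linear":[0.97,-0.46,0],"turn":[0,0,0],"claw":0}
    - {"linear":[0.97,-0.46,0],"turn":[0,0,0],"claw":0}
    - {"linear":[0,0,0],"turn":[0,0,0],"claw":0}
    - {"linear":[0,0,0],"turn":[0,0,0],"claw":0}
    - {"linear":[0,0,0],"turn":[0,0,0],"claw":0}

```text
time: 1.65
position: [0.5794, -0.2253, 0.2441]
tool_rot: [3.071, 0.659, -0.002]
ft_force: [-0.2, -0.3, -0.0]
grip_width: 1.0
```

```bash
python3 - <<'E'
from bench import ctrl,cams
from h import *
import cv2
s=ctrl.get_state();d=cams.get_image("wrist");T=toolT(s)@d["tool_from_camera"]
np.savez("w1.npz",K=d["K"],T=T,image=d["image"]);print(s["time"],s["position"],s["tool_rot"],s["joint_positions"].round(2))
cv2.imwrite("pics/w1.png",cv2.resize(d["image"][:,:,::-1],(768,576),interpolation=3))
E
```

```text
1.65 [ 0.57938817 -0.22534649  0.24406189] [ 3.07145606e+00  6.59209144e-01 -1.97625459e-03] [ 0.62  0.28 -0.35  1.52  0.1   1.36 -0.89]
```

View pics/w1.png

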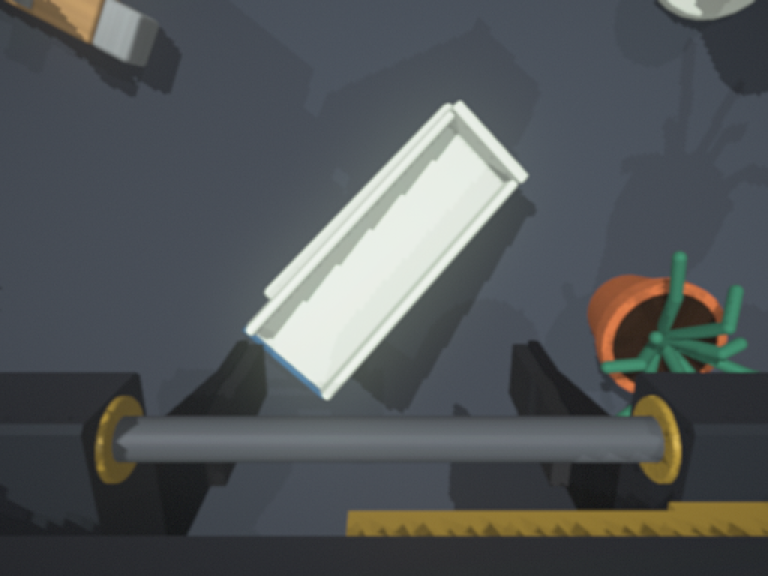

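Wrist view (768-wide): the low wall's outer top corners are at (459,100) and (528,180), and the blue-rim end's wall-top corners at (246,329) and (328,399). I'm comparing these with the top view.

```bash
python3 - <<'E'
from h import *
w=np.load("w1.npz");K,T=w["K"],w["T"];d=np.load("top0.npz");K2,T2=d["K"],d["world_from_camera"]
W=[(459,100),(528,180),(246,329),(328,399)];P=[(359.2,157.6),(388,167.6),(335,242),(366.6,253.2)]
q=lambda p:(np.array(p)+.5)/1.5-.5
r=[]
for p,t,z in zip(W,P,[.0445,.0445,.1056,.1056]):
    a=ray(K,T,q(p),z);b=ray(K2,T2,t,z);c=tri([(K,T,q(p)),(K2,T2,t)]);r.append(a);print(a.round(4),b.round(4),c.round(4))
for X in [r]:
    lo=(X[0]+X[1])/2;hi=(X[2]+X[3])/2;v=lo-hi;print("lo",lo,"hi",hi,"yaw",np.degrees(np.arctan2(v[1],v[0])),"len",np.hypot(*v[:2]),"wid",np.linalg.norm(X[0]-X[1]),np.linalg.norm(X[2]-X[3]))
    e=X[1]-X[0];f=X[3]-X[2];print("edge yaws",np.degrees(np.arctan2(e[1],e[0]))+90,np.degrees(np.arctan2(f[1],f[0]))+90)
# birch cap near corner check + tool-frame
E
```

```text
[ 0.6864 -0.227   0.0445] [ 0.686  -0.227   0.0445] [ 0.6864 -0.2272  0.0432]
[ 0.6606 -0.2911  0.0445] [ 0.6627 -0.2891  0.0445] [ 0.6603 -0.2834  0.0669]
[ 0.514  -0.1626  0.1056] [ 0.5072 -0.1574  0.1056] [ 0.506  -0.1606  0.0894]
[ 0.4903 -0.2249  0.1056] [ 0.4833 -0.2207  0.1056] [ 0.4816 -0.2256  0.0902]
lo [ 0.67349643 -0.25909325  0.0445    ] hi [ 0.50211887 -0.19374055  0.1056    ] yaw -20.873729569938106 len 0.183415491954553 wid 0.06912209298636766 0.06671226761672505
edge yaws -21.98093859050242 -20.792761744264183
```

Emit:
move_arm:
  deltas:
    - {"linear":[0.62,-0.85,0],"turn":[0,0,0],"claw":0}
    - {"linear":[0.62,-0.85,0],"turn":[0,0,0],"claw":0}
    - {"linear":[0.62,-0.85,0],"turn":[0,0,0],"claw":0}
    - {"linear":[0.62,-0.85,0],"turn":[0,0,0],"claw":0}
    - {"linear":[0.62,-0.85,0],"turn":[0,0,0],"claw":0}
    - {"linear":[0.62,-0.85,0],"turn":[0,0,0],"claw":0}
    - {"linear":[0.62,-0.85,0],"turn":[0,0,0],"claw":0}
    - {"linear":[0.62,-0.85,0],"turn":[0,0,0],"claw":0}
    - {"linear":[0.62,-0.85,0],"turn":[0,0,0],"claw":0}

```text
time: 2.45
position: [0.6384, 0.0521, 0.2446]
tool_rot: [3.072, 0.654, -0.0]
ft_force: [0.9, -0.7, 0.0]
grip_width: 0.998
```

Emit:
move_arm:
  deltas:
    - {"linear":[0,0,0],"turn":[0,0,-1],"claw":0}
    - {"linear":[0,0,0],"turn":[0,0,-1],"claw":0}
    - {"linear":[0,0,0],"turn":[0,0,-1],"claw":0}
    - {"linear":[0,0,0],"turn":[0,0,-1],"claw":0}
    - {"linear":[0,0,0],"turn":[0,0,-1],"claw":0}
    - {"linear":[0,0,0],"turn":[0,0,-1],"claw":0}
    - {"linear":[0,0,0],"turn":[0,0,-1],"claw":0}
    - {"linear":[0,0,0],"turn":[0,0,-1],"claw":0}
    - {"linear":[0,0,0],"turn":[0,0,-1],"claw":0}
    - {"linear":[0,0,0],"turn":[0,0,-1],"claw":0}
    - {"linear":[0,0,0],"turn":[0,0,-1],"claw":0}
    - {"linear":[0,0,0],"turn":[0,0,-1],"claw":0}
    - {"linear":[0,0,0],"turn":[0,0,-1],"claw":0}
    - {"linear":[0,0,0],"turn":[0,0,-1],"claw":0}
    - {"linear":[0,0,0],"turn":[0,0,-1],"claw":0}
    - {"linear":[0,0,0],"turn":[0,0,-1],"claw":0}
    - {"linear":[0,0,0],"turn":[0,0,0],"claw":0}
    - {"linear":[0,0,0],"turn":[0,0,0],"claw":0}

```text
time: 3.95
position: [0.6383, 0.0512, 0.2444]
tool_rot: [2.26, 2.181, -0.001]
ft_force: [-1.2, -0.4, 0.5]
grip_width: 1.005
```

```bash
python3 - <<'E'
from bench import ctrl,cams
from h import *
import cv2
s=ctrl.get_state();d=cams.get_image("wrist");t=toolT(s);T=t@d["tool_from_camera"]
np.savez("w2.npz",K=d["K"],T=T,image=d["image"]);print(s["time"],s["position"],t[:3,:3].round(3),s["joint_positions"].round(2))
cv2.imwrite("pics/w2.png",cv2.resize(d["image"][:,:,::-1],(768,576),interpolation=3))
E
```

```text
3.95 [0.63829301 0.05123367 0.24440707] [[ 0.035  0.999 -0.   ]
 [ 0.999 -0.035 -0.001]
 [-0.001 -0.    -1.   ]] [ 0.39  0.37 -0.66  1.46  0.23  1.39 -0.32]
```

View pics/w2.png

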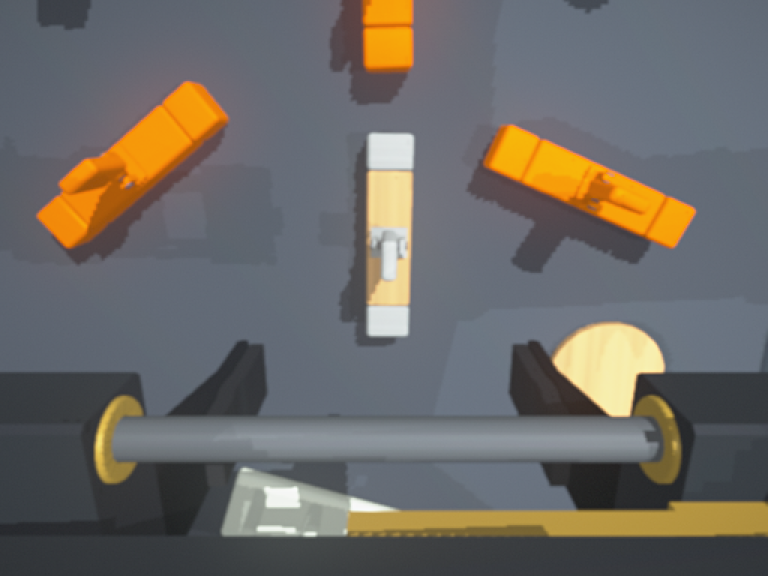

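```bash
python3 - <<'E'
from h import *
w=np.load("w2.npz");K,T=w["K"],w["T"]
q=lambda p:(np.array(p)+.5)/1.5-.5
for p,z in [((367,133),.028),((414,133),.028),((367,336),.0),((409,336),.0),((367,336),.028),((409,336),.028),((382,280),.084),((396,280),.084),((382,245),.084),((396,245),.084)]:
    print(p,z,ray(K,T,q(p),z).round(4))
for y in (-.013,.013):
    for z in (.044,.084): print(proj(K,T,[.638,.053+y,z])*1.5)
E
```

```text
(367, 133) 0.028 [0.6271 0.1282 0.028 ]
(414, 133) 0.028 [0.6589 0.1271 0.028 ]
(367, 336) 0.0 [ 0.6182 -0.0328  0.    ]
(409, 336) 0.0 [ 0.6529 -0.0341  0.    ]
(367, 336) 0.028 [ 0.6199 -0.0207  0.028 ]
(409, 336) 0.028 [ 0.652  -0.0218  0.028 ]
(382, 280) 0.084 [0.6344 0.0411 0.084 ]
(396, 280) 0.084 [0.6431 0.0408 0.084 ]
(382, 245) 0.084 [0.6353 0.0634 0.084 ]
(396, 245) 0.084 [0.6438 0.0631 0.084 ]
[387.5495863  264.13318532]
[387.57497338 281.23530151]
[386.19533034 227.46493959]
[386.05336723 240.45454483]
```

Emit:
move_arm:
  deltas:
    - {"linear":[0.05,0.03,0.7],"turn":[0,0,0],"claw":0.3}
    - {"linear":[0,0,0.7],"turn":[0,0,0],"claw":0.3}
    - {"linear":[0,0,0.7],"turn":[0,0,0],"claw":0.3}
    - {"linear":[0,0,0.7],"turn":[0,0,0],"claw":0.3}
    - {"linear":[0,0,0.7],"turn":[0,0,0],"claw":0.3}
    - {"linear":[0,0,0.7],"turn":[0,0,0],"claw":0.3}
    - {"linear":[0,0,0.7],"turn":[0,0,0],"claw":0.3}
    - {"linear":[0,0,0.6],"turn":[0,0,0],"claw":0.3}
    - {"linear":[0,0,0.4],"turn":[0,0,0],"claw":0.3}
    - {"linear":[0,0,0],"turn":[0,0,0],"claw":0.3}
    - {"linear":[0,0,0],"turn":[0,0,0],"claw":0.3}

```text
time: 4.92
position: [0.6391, 0.0542, 0.0674]
tool_rot: [-2.256, -2.185, 0.001]
ft_force: [0.9, 0.4, 0.1]
grip_width: 0.699
```

Emit:
move_arm:
  deltas:
    - {"linear":[0,0,0],"turn":[0,0,0],"claw":1}
    - {"linear":[0,0,0],"turn":[0,0,0],"claw":1}
    - {"linear":[0,0,0],"turn":[0,0,0],"claw":1}
    - {"linear":[0,0,0],"turn":[0,0,0],"claw":1}
    - {"linear":[0,0,0],"turn":[0,0,0],"claw":1}
    - {"linear":[0,0,0],"turn":[0,0,0],"claw":1}
    - {"linear":[0,0,0],"turn":[0,0,0],"claw":1}
    - {"linear":[0,0,0],"turn":[0,0,0],"claw":1}
    - {"linear":[0,0,0],"turn":[0,0,0],"claw":1}
    - {"linear":[0,0,0],"turn":[0,0,0],"claw":1}
    - {"linear":[0,0,0],"turn":[0,0,0],"claw":1}
    - {"linear":[0,0,0],"turn":[0,0,0],"claw":1}
  grip_force: 45

```text
time: 5.92
position: [0.6392, 0.0545, 0.0675]
tool_rot: [2.256, 2.187, -0.0]
ft_force: [-0.3, -0.5, 0.1]
grip_width: 0.112
```

Emit:
move_arm:
  deltas:
    - {"linear":[0,0,-0.2],"turn":[0,0,0],"claw":1}
    - {"linear":[0,0,-0.4],"turn":[0,0,0],"claw":1}
    - {"linear":[0,0,-0.5],"turn":[0,0,0],"claw":1}
    - {"linear":[0,0,-0.5],"turn":[0,0,0],"claw":1}
    - {"linear":[0,0,-0.5],"turn":[0,0,0],"claw":1}
    - {"linear":[0,0,-0.5],"turn":[0,0,0],"claw":1}
    - {"linear":[0,0,-0.5],"turn":[0,0,0],"claw":1}
    - {"linear":[0,0,-0.5],"turn":[0,0,0],"claw":1}
    - {"linear":[0,0,-0.5],"turn":[0,0,0],"claw":1}
    - {"linear":[0,0,-0.5],"turn":[0,0,0],"claw":1}
    - {"linear":[0,0,-0.4],"turn":[0,0,0],"claw":1}
    - {"linear":[0,0,-0.2],"turn":[0,0,0],"claw":1}
    - {"linear":[0,0,0],"turn":[0,0,0],"claw":1}
    - {"linear":[0,0,0],"turn":[0,0,0],"claw":1}
    - {"linear":[0,0,0],"turn":[0,0,0],"claw":1}
    - {"linear":[0,0,0],"turn":[0,0,0],"claw":1}
    - {"linear":[0,0,0],"turn":[0,0,0],"claw":1}
    - {"linear":[0,0,0],"turn":[0,0,0],"claw":1}

```text
time: 7.42
position: [0.639, 0.0545, 0.2228]
tool_rot: [-2.255, -2.186, 0.001]
ft_force: [-0.9, -0.5, -2.7]
grip_width: 0.113
```

```bash
python3 - <<'E'
from bench import ctrl,cams
from h import *
import cv2
s=ctrl.get_state();print(s["time"],s["position"],s["ft_force"],s["torque"],s["grip_width"])
a=cams.get_image("scene");b=cams.get_image("wrist");t=toolT(s)
np.savez("w3.npz",K=b["K"],T=t@b["tool_from_camera"],image=b["image"]);np.savez("s3.npz",**a)
p=proj(a["K"],a["world_from_camera"],s["position"]-[0,0,.03]).astype(int);print(p)
y0,x0=max(p[1]-60,0),max(p[0]-80,0)
A=cv2.resize(a["image"][y0:y0+120,x0:x0+160],(400,300),interpolation=3);B=cv2.resize(b["image"],(400,300))
cv2.imwrite("pics/h3.png",np.hstack([A,B])[:,:,::-1])
E
```

```text
7.4167 [0.6389525  0.05445618 0.222767  ] [-0.88453454 -0.51083164 -2.7219608 ] [ 0.05395077 -0.10994659  0.00336638] 0.1133649738987971
[247 149]
```

View pics/h3.png

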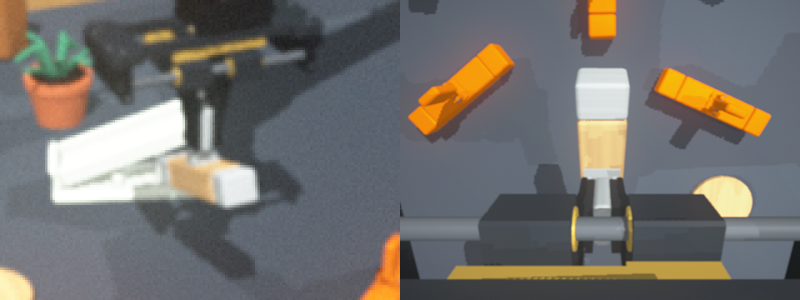

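```bash
python3 - <<'E'
from h import *
w=np.load("w3.npz");d=np.load("s3.npz")
tcp=np.array([.639,.0545,.2228]);pin=tcp-[0,0,.003+.027]
ax=np.array([.035,.999,0]);la=np.array([.999,-.035,0])
for sg in(1,-1):
    a=sg*np.radians(20);u=ax*np.cos(a)+np.array([0,0,np.sin(a)]);n=-ax*np.sin(a)+np.array([0,0,np.cos(a)])
    for x in(.075,.052,-.075):
      P=[pin+u*x+n*(h-.038)+la*l for h,l in((.028,.016),(.028,-.016),(0,.016),(0,-.016))]
      print("+y up" if sg>0 else "+y down",x,"wrist(crop)",[(proj(w["K"],w["T"],p)/1.28).round().astype(int).tolist() for p in P],"scene(crop)",[((proj(d["K"],d["world_from_camera"],p)-[167,89])*2.5).round().astype(int).tolist() for p in P])
E
```

```text
+y up 0.075 wrist(crop) [[231, 81], [174, 81], [227, 63], [178, 63]] scene(crop) [[220, 176], [255, 169], [224, 209], [258, 201]]
+y up 0.052 wrist(crop) [[228, 116], [177, 116], [225, 95], [180, 95]] scene(crop) [[209, 173], [243, 166], [213, 205], [247, 197]]
+y up -0.075 wrist(crop) [[219, 236], [184, 236], [218, 211], [186, 211]] scene(crop) [[155, 156], [186, 149], [159, 184], [190, 178]]
+y down 0.075 wrist(crop) [[223, 86], [181, 86], [221, 95], [184, 95]] scene(crop) [[215, 225], [248, 217], [210, 245], [242, 237]]
+y down 0.052 wrist(crop) [[223, 116], [181, 116], [221, 121], [184, 121]] scene(crop) [[205, 205], [238, 198], [200, 225], [232, 218]]
+y down -0.075 wrist(crop) [[223, 287], [180, 287], [220, 271], [183, 271]] scene(crop) [[152, 103], [183, 98], [148, 124], [179, 119]]
```

The scene crop matches the "+y end up" projection: the near cap's corners sit at (220,180) and (225,207) as predicted. The wrist torque also puts the weight on the −y side. So the −y end is the heavy one, and I'll turn it +71° to point down the cradle.

Emit:
move_arm:
  deltas:
    - {"linear":[0,0,-0.5],"turn":[0,0,-0.35],"claw":1}
    - {"linear":[0,0,-0.5],"turn":[0,0,-0.75],"claw":1}
    - {"linear":[0,0,0],"turn":[0,0,-1],"claw":1}
    - {"linear":[0,0,0],"turn":[0,0,-1],"claw":1}
    - {"linear":[0,0,0],"turn":[0,0,-1],"claw":1}
    - {"linear":[0,0,0],"turn":[0,0,-1],"claw":1}
    - {"linear":[0,0,0],"turn":[0,0,-1],"claw":1}
    - {"linear":[0,0,0],"turn":[0,0,-1],"claw":1}
    - {"linear":[0,0,0],"turn":[0,0,-1],"claw":1}
    - {"linear":[0,0,0],"turn":[0,0,-1],"claw":1}
    - {"linear":[0,0,0],"turn":[0,0,-1],"claw":1}
    - {"linear":[0,0,0],"turn":[0,0,-1],"claw":1}
    - {"linear":[0,0,0],"turn":[0,0,-1],"claw":1}
    - {"linear":[0,0,0],"turn":[0,0,-1],"claw":1}
    - {"linear":[0,0,0],"turn":[0,0,-1],"claw":1}
    - {"linear":[0,0,0],"turn":[0,0,-1],"claw":1}
    - {"linear":[0,0,0],"turn":[0,0,-1],"claw":1}
    - {"linear":[0,0,0],"turn":[0,0,-1],"claw":1}
    - {"linear":[0,0,0],"turn":[0,0,-0.7],"claw":1}
    - {"linear":[0,0,0],"turn":[0,0,0],"claw":1}

```text
time: 9.18
position: [0.6392, 0.0544, 0.2533]
tool_rot: [-0.559, -3.091, 0.0]
ft_force: [0.3, -0.3, -3.0]
grip_width: 0.111
```

Emit:
move_arm:
  deltas:
    - {"linear":[-0.06,-0.3,0],"turn":[0,0,0],"claw":1}
    - {"linear":[-0.12,-0.6,0],"turn":[0,0,0],"claw":1}
    - {"linear":[-0.15,-0.78,0],"turn":[0,0,0],"claw":1}
    - {"linear":[-0.15,-0.78,0],"turn":[0,0,0],"claw":1}
    - {"linear":[-0.15,-0.78,0],"turn":[0,0,0],"claw":1}
    - {"linear":[-0.15,-0.78,0],"turn":[0,0,0],"claw":1}
    - {"linear":[-0.15,-0.78,0],"turn":[0,0,0],"claw":1}
    - {"linear":[-0.15,-0.78,0],"turn":[0,0,0],"claw":1}
    - {"linear":[-0.15,-0.78,0],"turn":[0,0,0],"claw":1}
    - {"linear":[-0.15,-0.78,0],"turn":[0,0,0],"claw":1}
    - {"linear":[-0.15,-0.78,0],"turn":[0,0,0],"claw":1}
    - {"linear":[-0.15,-0.72,0],"turn":[0,0,0],"claw":1}
    - {"linear":[-0.12,-0.5,0],"turn":[0,0,0],"claw":1}
    - {"linear":[-0.06,-0.25,0],"turn":[0,0,0],"claw":1}
    - {"linear":[0,0,0],"turn":[0,0,0],"claw":1}
    - {"linear":[0,0,0],"turn":[0,0,0],"claw":1}
    - {"linear":[0,0,0],"turn":[0,0,0],"claw":1}
    - {"linear":[0,0,0],"turn":[0,0,0],"claw":1}

```text
time: 10.68
position: [0.593, -0.2265, 0.2538]
tool_rot: [0.556, 3.092, 0.001]
ft_force: [-0.4, -0.6, -2.4]
grip_width: 0.11
```

```bash
cat > look.py <<'E'
import sys,cv2
from bench import ctrl,cams
from h import *
n=sys.argv[1];O=np.array([.5785,-.2238,.06]);dh=np.array([.934,-.357,0])
s=ctrl.get_state();t=toolT(s);tgt=np.array([.5906,-.2284,.1252])
print(s["time"],s["position"],s["ft_force"].round(2),"yaw x",np.degrees(np.arctan2(t[1,0],t[0,0])).round(2),"z",t[:3,2].round(3),s["grip_width"])
print("delta tool rows:",(t[:3,:3].T@(tgt-s["position"])/.03).round(3), s["joint_positions"].round(2))
a=cams.get_image("scene");b=cams.get_image("wrist")
np.savez(n+".npz",K=b["K"],T=t@b["tool_from_camera"],image=b["image"],Ks=a["K"],Ts=a["world_from_camera"],scene=a["image"])
A=cv2.resize(a["image"][75:195,140:300],(400,300),interpolation=3);B=cv2.resize(b["image"],(400,300))
cv2.imwrite(f"pics/{n}.png",np.hstack([A,B])[:,:,::-1])
E
python3 look.py p4; python3 - <<'E'
from h import *
d=np.load("top0.npz");s=np.load("scene0.npz");print("plant tip z~",[proj(s["K"],s["world_from_camera"],[.6,-.41,z]).round() for z in(.05,.1,.15)])
E
```

```text
10.6833 [ 0.59304075 -0.22651512  0.2537605 ] [-0.37 -0.64 -2.38] yaw x 159.6 z [ 0.     0.001 -1.   ] 0.11039678620911553
delta tool rows: [ 0.055 -0.091  4.285] [ 0.93  0.39 -0.8   1.46  0.27  1.41  1.35]
plant tip z~ [array([192., 123.]), array([191., 109.]), array([190.,  93.])]
```

View pics/p4.png

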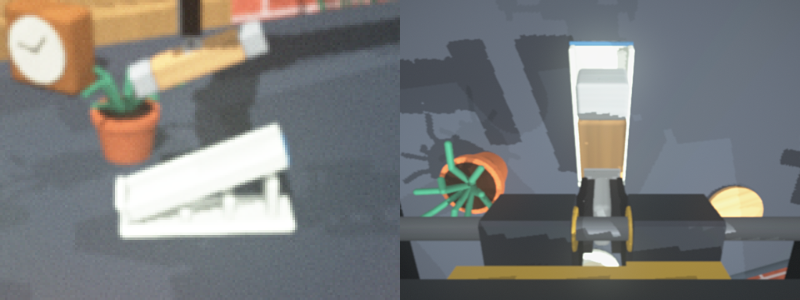

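The case hangs parallel to the cradle with its heavy end over the low wall. In the wrist view it is centred in the trough (case columns 577–628, rim 569–634). Now lowering.

Emit:
move_arm:
  deltas:
    - {"linear":[0.05,-0.09,0.2],"turn":[0,0,0],"claw":1}
    - {"linear":[0,0,0.5],"turn":[0,0,0.1],"claw":1}
    - {"linear":[0,0,0.5],"turn":[0,0,0],"claw":1}
    - {"linear":[0,0,0.5],"turn":[0,0,0],"claw":1}
    - {"linear":[0,0,0.5],"turn":[0,0,0],"claw":1}
    - {"linear":[0,0,0.5],"turn":[0,0,0],"claw":1}
    - {"linear":[0,0,0.5],"turn":[0,0,0],"claw":1}
    - {"linear":[0,0,0.4],"turn":[0,0,0],"claw":1}
    - {"linear":[0,0,0.25],"turn":[0,0,0],"claw":1}
    - {"linear":[0,0,0.1],"turn":[0,0,0],"claw":1}
    - {"linear":[0,0,0],"turn":[0,0,0],"claw":1}
    - {"linear":[0,0,0],"turn":[0,0,0],"claw":1}
    - {"linear":[0,0,0],"turn":[0,0,0],"claw":1}
    - {"linear":[0,0,0],"turn":[0,0,0],"claw":1}

```text
time: 11.95
position: [0.5907, -0.2309, 0.136]
tool_rot: [0.572, 3.088, -0.001]
ft_force: [0.6, -0.0, -1.5]
grip_width: 0.112
```

Emit:
move_arm:
  deltas:
    - {"linear":[0,0,0.05],"turn":[0,0,0],"claw":1}
    - {"linear":[0,0,0.05],"turn":[0,0,0],"claw":1}
    - {"linear":[0,0,0.05],"turn":[0,0,0],"claw":1}
    - {"linear":[0,0,0.05],"turn":[0,0,0],"claw":1}
    - {"linear":[0,0,0],"turn":[0,0,0],"claw":1}
    - {"linear":[0,0,0],"turn":[0,0,0],"claw":1}

```text
time: 12.45
position: [0.59, -0.2308, 0.1288]
tool_rot: [-0.572, -3.089, -0.0]
ft_force: [-0.8, -2.0, -2.2]
grip_width: 0.113
```

```bash
python3 look.py p5
```

```text
12.45 [ 0.59003684 -0.23075758  0.12883867] [-0.79 -2.   -2.21] yaw x 159.03 z [-0.  0. -1.] 0.11300147284696928
delta tool rows: [0.011 0.08  0.121] [ 0.92  0.47 -0.76  1.61  0.34  1.2   1.29]
```

View pics/p5.png

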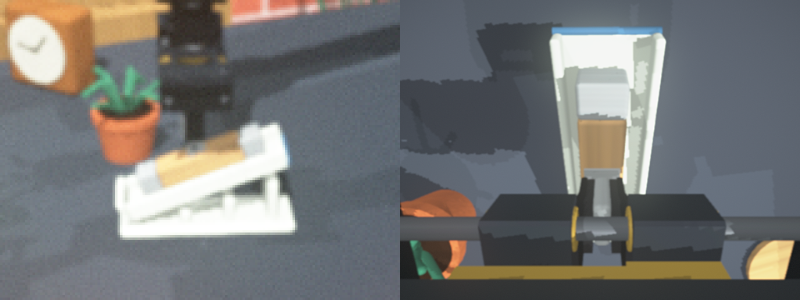

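The case is about 3 mm to one side: case column 602 against trough centre 608. I shift +y 3 mm, then go down in small steps while watching the force.

Emit:
move_arm:
  deltas:
    - {"linear":[0,0.06,0],"turn":[0,0,0],"claw":1}
    - {"linear":[0,0.05,0],"turn":[0,0,0],"claw":1}
    - {"linear":[0,0,0.03],"turn":[0,0,0],"claw":1}
    - {"linear":[0,0,0.03],"turn":[0,0,0],"claw":1}
    - {"linear":[0,0,0],"turn":[0,0,0],"claw":1}
    - {"linear":[0,0,0],"turn":[0,0,0],"claw":1}
    - {"linear":[0,0,0],"turn":[0,0,0],"claw":1}

```text
time: 13.13
position: [0.5913, -0.2278, 0.1272]
tool_rot: [-0.572, -3.089, 0.0]
ft_force: [-0.5, -0.3, -2.1]
grip_width: 0.109
```

Emit:
move_arm:
  deltas:
    - {"linear":[0,0,0.03],"turn":[0,0,0],"claw":1}
    - {"linear":[0,0,0.02],"turn":[0,0,0],"claw":1}
    - {"linear":[0,0,0],"turn":[0,0,0],"claw":1}
    - {"linear":[0,0,0],"turn":[0,0,0],"claw":1}
    - {"linear":[0,0,0],"turn":[0,0,0],"claw":1}

```text
time: 13.55
position: [0.5913, -0.2277, 0.1257]
tool_rot: [-0.572, -3.089, 0.0]
ft_force: [-0.7, 1.1, -2.6]
grip_width: 0.11
```

Emit:
move_arm:
  deltas:
    - {"linear":[0,0,0.03],"turn":[0,0,0],"claw":1}
    - {"linear":[0,0,0],"turn":[0,0,0],"claw":1}
    - {"linear":[0,0,0],"turn":[0,0,0],"claw":1}
    - {"linear":[0,0,0],"turn":[0,0,0],"claw":1}

```text
time: 13.88
position: [0.5915, -0.2278, 0.1249]
tool_rot: [0.572, 3.089, -0.0]
ft_force: [0.3, -0.2, -1.2]
grip_width: 0.109
```

Emit:
move_arm:
  deltas:
    - {"linear":[0,0,0.03],"turn":[0,0,0],"claw":1}
    - {"linear":[0,0,0],"turn":[0,0,0],"claw":1}
    - {"linear":[0,0,0],"turn":[0,0,0],"claw":1}
    - {"linear":[0,0,0],"turn":[0,0,0],"claw":1}

```text
time: 14.22
position: [0.5917, -0.2278, 0.1247]
tool_rot: [0.572, 3.088, -0.001]
ft_force: [-1.5, 0.6, 4.6]
grip_width: 0.115
```

Contact: about +7 N of support at z 0.1247, against a predicted 0.1252. Quick check before release, then open gently.

Emit:
move_arm:
  deltas:
    - {"linear":[0,0,0],"turn":[0,0,0],"claw":0.82}
    - {"linear":[0,0,0],"turn":[0,0,0],"claw":0.8}
    - {"linear":[0,0,0],"turn":[0,0,0],"claw":0.75}
    - {"linear":[0,0,0],"turn":[0,0,0],"claw":0.7}
    - {"linear":[0,0,0],"turn":[0,0,0],"claw":0.6}
    - {"linear":[0,0,0],"turn":[0,0,0],"claw":0.6}
    - {"linear":[0,0,0],"turn":[0,0,0],"claw":0.6}
    - {"linear":[0,0,0],"turn":[0,0,0],"claw":0.6}
  grip_force: 20

```text
time: 14.88
position: [0.5913, -0.2277, 0.1239]
tool_rot: [-0.572, -3.089, 0.0]
ft_force: [0.5, 0.1, -0.3]
grip_width: 0.389
```

Emit:
move_arm:
  deltas:
    - {"linear":[0,0,-0.3],"turn":[0,0,0],"claw":0.6}
    - {"linear":[0,0,-0.5],"turn":[0,0,0],"claw":0.6}
    - {"linear":[0,0,-0.7],"turn":[0,0,0],"claw":0.6}
    - {"linear":[0,0,-0.8],"turn":[0,0,0],"claw":0.6}
    - {"linear":[0,0,-0.8],"turn":[0,0,0],"claw":0.6}
    - {"linear":[0,0,-0.8],"turn":[0,0,0],"claw":0.6}
    - {"linear":[0,0,-0.8],"turn":[0,0,0],"claw":0.6}
    - {"linear":[0,0,-0.5],"turn":[0,0,0],"claw":0.6}
    - {"linear":[0,0,0],"turn":[0,0,0],"claw":0.6}
    - {"linear":[0,0,0],"turn":[0,0,0],"claw":0.6}
    - {"linear":[0,0,0],"turn":[0,0,0],"claw":0.6}
    - {"linear":[0,0,0],"turn":[0,0,0],"claw":0.6}

```text
time: 15.88
position: [0.5906, -0.2277, 0.2786]
tool_rot: [-0.571, -3.087, -0.0]
ft_force: [-0.0, 0.3, -0.3]
grip_width: 0.401
```

```bash
python3 look.py p6
```

```text
15.8833 [ 0.59061386 -0.22770327  0.27857289] [-0.02  0.29 -0.33] yaw x 159.02 z [-0.002  0.001 -1.   ] 0.4009093102749358
delta tool rows: [-0.019 -0.021  5.112] [ 0.93  0.37 -0.8   1.42  0.26  1.46  1.35]
```

View pics/p6.png

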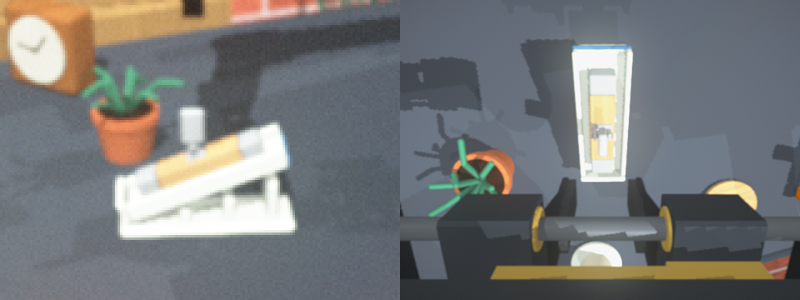

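Released. The case lies along the middle of the trough with the tab upright. In the wrist view, its columns 590–615 sit inside the trough, 573–632. I wait about a second to check that it stays put.

Emit:
move_arm:
  deltas:
    - {"linear":[0,0,0],"turn":[0,0,0],"claw":0.6}
    - {"linear":[0,0,0],"turn":[0,0,0],"claw":0.6}
    - {"linear":[0,0,0],"turn":[0,0,0],"claw":0.6}
    - {"linear":[0,0,0],"turn":[0,0,0],"claw":0.6}
    - {"linear":[0,0,0],"turn":[0,0,0],"claw":0.6}
    - {"linear":[0,0,0],"turn":[0,0,0],"claw":0.6}
    - {"linear":[0,0,0],"turn":[0,0,0],"claw":0.6}
    - {"linear":[0,0,0],"turn":[0,0,0],"claw":0.6}
    - {"linear":[0,0,0],"turn":[0,0,0],"claw":0.6}
    - {"linear":[0,0,0],"turn":[0,0,0],"claw":0.6}
    - {"linear":[0,0,0],"turn":[0,0,0],"claw":0.6}
    - {"linear":[0,0,0],"turn":[0,0,0],"claw":0.6}

```text
time: 16.98
position: [0.5914, -0.2277, 0.28]
tool_rot: [0.572, 3.089, -0.0]
ft_force: [0.4, 1.0, 0.2]
grip_width: 0.4
```

```bash
python3 look.py p7; python3 - <<'E'
from h import *
import cv2
a,b=np.load("p6.npz"),np.load("p7.npz")
def birch(im):
    h=cv2.cvtColor(im,cv2.COLOR_RGB2HSV);m=cv2.inRange(h,(10,50,90),(28,200,255));m[:,:210]=0;m[:,300:]=0;m[:50]=0;m[230:]=0
    return cv2.minAreaRect(cv2.findNonZero(m)),m.sum()//255
for k in(a,b):
    r,n=birch(k["image"]);print(r,n,ray(k["K"],k["T"],r[0],.086).round(4))
print(np.abs(a["image"].astype(int)-b["image"]).max(2)[:230,200:310].__gt__(40).sum(), np.abs(a["scene"].astype(int)-b["scene"]).max(2).__gt__(40).sum())
E
```

```text
16.9833 [ 0.59135672 -0.22770774  0.27996984] [0.4  1.03 0.18] yaw x 159.03 z [ 0. -0. -1.] 0.3996474442462899
delta tool rows: [ 0.016 -0.03   5.159] [ 0.93  0.37 -0.8   1.42  0.26  1.46  1.35]
((258.5, 162.0), (82.0, 33.0), 90.0) 1763 [ 0.5845 -0.2254  0.086 ]
((258.5, 161.0), (82.0, 33.0), 90.0) 1791 [ 0.585  -0.2253  0.086 ]
335 7
```

```bash
python3 -c "
from bench import ctrl;print(ctrl.close_job())"
```

```text
the job is handed in; nothing more can be done
None
```

The birch case is lying along the middle of the white cradle with its heavy end at the low end, and the job is handed in at about 17 s of the 48 s allowed. No verdict was reported.

- **Lift:** I picked it up by the steel tab. Hanging, its −y end sagged; the scene view matched that, and the wrist moment agreed.
- **Placing:** I turned it 71° so the heavy end pointed down the slope and centred it over the trough. I lowered it until about 7 N of support showed at z 0.125 m (predicted 0.125 m), then opened the gripper and backed straight up.
- **Last checks:** The case centre measured about 3 mm from where a centred case should be, within calibration error. Over the following second it did not slide: the scene view was practically unchanged, with 7 pixels differing.
- **Disagreements:** Comparing two wrist pictures showed 335 changed pixels, which I put down to the wrist moving about 1–2 mm, since the case stayed put to within 1 px. Just before contact the case was about 3 mm to one side, and I corrected that before letting go.
- **Others:** I sent no motion near the grey case or the orange look-alikes. I did not re-measure their positions at the end.

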